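# Isolate the scouring machine and hook out its dust drawer

### The arm

A 6-joint arm with a two-finger parallel gripper is mounted at the origin on the work surface. World frame = base frame: x ahead of the robot, y to its left, z up, the work surface at z = 0. Lengths are in m, angles in rad, forces in N, time in s.
With the tool pointing down it reaches from about 0.35 to 0.775 m from the base axis. Payload 5.5 kg.
Tool frame: the origin (TCP) lies at the very end of the fingers, on their centre line; the grasp point (between the pads) lies 19 mm behind it; z points along the fingers, y is the line along which they close (so a half turn about z gives the same grasp; the last joint's range is limited). The gripper opens to 85 mm and grips with 20 to 120 N. Pads are 22 mm wide; open, the fingers measure 114 mm over their backs; the gripper's body (76 mm by 85 mm) begins 54 mm behind the grasp point. The pads swing forward as they close: fully open they stand 13 mm farther back than shut.
Start: joints at [-1.434, 0.313, 0.046, 1.304, 0, 1.431], TCP at [0.157, -0.553, 0.231] pointing down, gripper open.
Joint ranges: [-2.76, 2.76], [-0.86, 1.69], [-1.03, 1.26], [-2.2, 2.34], [-1.47, 1.5], [-3.14, 3.14]. Speed limits (rad/s): [2.57, 2.57, 3.14, 3.14, 3.14, 3.14].

### API

Orientations are given as a unit quaternion [w, x, y, z].
In Python, from rig import ctrl, viewer, finder gives the robot as it stands.
- The arm moves only by the tool carry_out, never from a script. Its argument "increments" is a list of rows, each an object with "grip": the closure, from -1 (fully open) to 1 (shut), so that 0 is half open; "delta_pos": the shift along the world's x, y, z as a fraction of full scale, a list of three; "turn": the turn about the world's z as a fraction of full scale. A call has 1 to 20 rows; each row is the pose to reach, as a shift and turn from the pose commanded when the call began, turning the shorter way round; what a row does not reach only later rows make up. Full scale, the value 1, is 0.3 m for a shift and 180 degrees for a turn. A row lasts 1/10 s, in which the tool goes at most 50 mm and 8.59 degrees, less where a joint would pass 70% of its speed; a pose out of reach is approached as far as the arm can. A call with a number of a shift or a turn outside -1 to 1 is refused whole. A call with a gripper value outside its range is refused whole. The fingers move at their own pace and stop on an object; the grip force is fixed at half the most. Time passes only in rows, so rows that repeat a pose let the fingers close. It gives the time, the measured TCP pose, the force, the opening and the grip force at its end, in the units of the state.
- ctrl.observe(): the state, without advancing time (a new reading comes with each control period).
- viewer.read_camera(name): name is "scene" or "top"; returns the picture (384x512x3 uint8, red, green, blue); there is no depth.
- viewer.get_calibration(name): a dict with "K" (3x3 intrinsics, pixels), "R" (3x3) and "t" (3): a world point X has camera coordinates R X + t. Camera axes: x right, y down, z forward; pixel columns grow to the right and rows downward; lengths in m; the calibration is good to about 2 mm. A picture is of the moment at which its call begins. get_calibration takes no time and is no camera call.
- ctrl.job_done(): hands the job in; it is judged then, once.
Trained networks look in the newest picture that a camera, given by its name, has taken for a name from the list of things; names that differ only in an ending like _2 or _b are one class to them, and where a whole thing is asked for, a point or a joint stands for the part that bears it (a point fixed in the world has none). Each returns a list of dicts, best first, with "p" (0 to 1); they miss things now and then, are a little off and sometimes report something else, mostly with a low value. They report only what shows in the picture. A call takes as long as a camera call. They do not tell look-alikes from the thing itself.
- finder.silhouettes(camera, target): "region" (384x512 bool, what is visible of it) and "location" ([row, column] in pixels, amid what is visible of it).
The state is a dict: "t": time; "qpos": joint angles; "dq": joint speeds; "tau": joint torques, N m; "tool_pos": TCP position; "tcp_rot": TCP orientation; "ft_force": force on the tool from outside, world axes, zero at the start; "ft_torque": the same for the moment, N m; "gripper_width": opening from 0.0 (shut) to 1.0 (fully open); "grasp_force": force on a finger pad.
Only numpy, scipy, OpenCV 4.12 (cv2) and the standard library are available. Lean on these libraries where they do the work, as an engineer would, in place of code of your own. Each camera call takes 0.05 s, during which the arm holds its last target. There are 200 camera calls.

### The job

Shut off the scouring machine's extraction by turning the damper wheel clockwise until the red sector fills the window, then take the drawer hook from its wooden rest, reach under the ledge and catch the yellow eye, and with the hook alone pull the dust drawer out as far as it goes. Lay the hook back in its rest, tip down, and let go; do not open the drawer before the damper is shut, do not touch it with the gripper, and leave everything else standing where it is.

Things in the scene. Friction and masses are not known exactly. Their poses are not given: they have to be found in the camera images.
- machine_ref (a point): Point on the table under the grey and green bench scouring machine, on its mid-line; z up, x to the machine's back, so its front faces -x and the drawer comes out along -x. 'Machine' points are mm in this frame. Cabinet x -140 to 160, y -160 to 160, deck top z 150. Motor and drums on the deck at x 35 to 147, up to z 295; switch box 28 tall on the deck at x -100 to -40, y 102 to 148.
- ledge_edge (a point): Middle of the lower front edge of the machine's plywood ledge: machine (-239, 0, 122). The ledge runs from here 99 mm back to the cabinet, 320 wide, 16 thick (z 122 to 138), with a thin strut under each end (y about 150). Axes as the machine's. Below it lies the drawer front: face at machine x -148 when shut, 288 wide, z 10 to 100.
- damper_grip (a point): Centre of the black bar grip of the damper wheel, where to grip it: machine (-70, 0, 200). The bar is 56 mm long along this point's x axis, 14 thick along y, 40 high (z 174 to 214), over a round skirt of radius 28, top at z 176, on a square 130 mm housing, top at z 170. The wheel turns about the vertical through this point and carries the point with it.
- window_mid (a point): Middle of the fixed, black-framed window (22 x 20 mm) in the damper cover, in front of the wheel: machine (-117, 0, 170). The coloured sectors of the wheel show in it.
- damper (a joint): Angle of the damper wheel (rad), growing anticlockwise seen from above. At 0 the bar lies along the machine's x axis and the red sector is centred in the window; red fills the window from -0.15 to 0.15, yellow shows from about 0.5 to 1.2, green above that. Turns from -0.3 to 2.6 with about 0.06 N m of friction and stays where it is left.
- eye (a point): Centre of the hole of the yellow eye on the dust drawer's front, a ring lying level on a short stem: hole 24 mm across, 7 mm round bar, 38 mm outside. Axes as the machine's. With the drawer shut it is at machine (-180, 0, 57), 59 mm behind the ledge's front edge, hidden from above; it moves along the machine's -x as the drawer opens.
- drawer (a joint): How far the dust drawer is out (m): 0 shut, 0.12 at its stop. Slides with about 3 N of friction (plus about 12 N per m/s) and stays where it is left.
- rest_seat (a point): Where the hook's handle centre lies when seated in its wooden rest: 66 mm above the table; x along the handle. The rest is fixed: foot 150 x 75 x 12 mm, two forked posts 10 mm thick at x -50 and +50 (90 mm free between them), fork floors 55 mm above the table, prongs up to 76 mm, slots about 20 mm wide at the floor, 26 at the top.
- hook_grip (a point): Centre of the drawer hook's dark wooden handle, where to grip it: 130 mm long along x, 16 wide along y, 22 high along z. A 7 mm steel shank runs on along +x to x = 165 mm, then bends down along -z by 30 mm. About 0.15 kg, balancing about 20 mm ahead of the handle's centre. It starts seated in its rest, tip down, this point at rest_seat, x axes alike.
- hook_tip (a point): End of the bent tip of the hook, at (165, 0, -30) mm from hook_grip in its frame (the round end reaches 3.5 mm farther down). It is in the eye when it is within the ring's hole and below its plane.
- gluepot: Closed white glue pot with an orange band and lid, 78 mm across and 80 high, a brush handle standing in the lid up to 101 mm. Bystander. Origin at the centre of its underside.
- cement: Can with a yellow label, 76 mm across, 100 high. Bystander. Origin at the centre of its underside.
- tacks: Jar with a steel cap, 68 mm across, 85 high. Bystander. Origin at the centre of its underside.
- last: Green shoe last, about 230 x 75 x 100 mm high. Bystander. Origin at the centre of its underside, x towards the toe.
- hammer: Hammer lying flat, 240 mm long along its x axis, beside the hook's rest. Bystander. Origin at about its middle.
- heel: Black rubber heel block, 60 x 55 x 22 mm, lying on the machine's ledge. Bystander. Origin at the centre of its underside.
- insole: Cork insole, about 255 x 74 x 6 mm, lying flat. Bystander. Origin near its middle, underside.
Mind the look-alikes: they are no part of the job. Of the things shaped like the part that bears rest_seat, the wooden one is meant.

How it is judged:
On the way, in this order (a step that is already met when the one before it is completed fails the run):
1. the red sector fills the damper window while the drawer is still shut (value of joint damper between -0.15 and 0.15 rad and value of joint drawer below 0.02 m), for 0.2 s.
2. the hook's tip is down in the eye under the ledge (horizontal distance between hook_tip and eye below 0.013 m and z of hook_tip in the frame of eye between -0.04 and -0.003 m and value of joint drawer below 0.06 m), for 0.1 s.
3. the dust drawer is pulled out to its stop (within 15 mm) (value of joint drawer above 0.105 m), for 0.1 s.
At the end, for the whole second after the job is handed in: The red sector fills the damper window (wheel within 0.15 rad of its centre), the dust drawer is out to within 15 mm of its stop, and the hook lies still and released in its rest: handle down in both forks, centred within 15 mm, bent tip downward (value of joint damper between -0.15 and 0.15 rad and value of joint drawer above 0.105 m and horizontal distance between hook_grip and rest_seat below 0.015 m and z of hook_grip in the frame of rest_seat between -0.006 and 0.006 m and angle between the x axis of hook_grip and the x axis of rest_seat, either way round below 0.12 rad and angle between hook_grip's own z axis and vertical below 0.15 rad and linear speed of hook below 0.02 m/s); the robot touches nothing.
It fails at once if the drawer is opened by more than 20 mm while the damper is not shut (value of joint drawer above 0.02 m and (value of joint damper above 0.2 rad or value of joint damper below -0.2 rad)).
It fails at once if the gripper or arm touches the drawer (contact force between any of the fingers, the arm and drawer above 1 N).
It fails at once if a bystander is shifted by more than 30 mm (distance of any of gluepot, cement, tacks, last, hammer, heel, insole from where it was at the start of the episode above 0.03 m).
It fails at once if a standing bystander is tipped over (angle between any of gluepot, cement, tacks, last's own z axis and vertical above 0.5 rad).
It also fails if it takes over 72 s, if anything falls off the work surface, if the arm or the gripper's body presses on something with over 40 N, if the wrist force passes 120 N, or if a joint passes its speed limit or range.

## Working session

There is one attempt and no reset: what is moved stays moved. The work goes in short steps, Python scripts to look and compute and a tool call to move; the robot and the scene stay as the last step left them, time stands still between calls to the robot, and variables do not carry over. Pictures are saved under pics/ and viewed, at most 10 in all, crops included, and the job is handed in when it is done.

Besides the shell and the picture viewer there is one more tool, called after "Emit:" as a command line: name --argument value ..., lists and objects as JSON in quotes. carry_out: Moves the arm, as the interface text tells. Shift numbers are shares of 0.3 m and turn numbers shares of 180 degrees, none past 1 either way. Its arguments: {"type":"object","properties":{"increments":{"type":"array","items":{"type":"object","properties":{"grip":{"type":"number"},"delta_pos":{"type":"array","items":{"type":"number","minimum":-1,"maximum":1}},"turn":{"type":"number","minimum":-1,"maximum":1}}}}},"required":["increments"]}

```bash
mkdir -p pics
cat > h.py <<'E'
import numpy as np, cv2
from rig import ctrl, viewer, finder
def snap(c,n):
    im=viewer.read_camera(c); cv2.imwrite(f'pics/{n}.png',im[...,::-1]); return im
def proj(c,X):
    k=viewer.get_calibration(c); X=np.atleast_2d(X); p=(k['K']@(k['R']@X.T+np.array(k['t']).reshape(3,1))).T
    return p[:,:2]/p[:,2:]
def back(c,uv,z):
    k=viewer.get_calibration(c); R=k['R']; t=np.array(k['t']).ravel(); C=-R.T@t
    d=R.T@np.linalg.inv(k['K'])@np.array([uv[0],uv[1],1.]); return C+d*(z-C[2])/d[2]
E
python3 - <<'E'
from h import *
a=snap('top','top0');b=snap('scene','scene0')
cv2.imwrite('pics/both0.png',cv2.resize(np.hstack([a,b]),(800,300))[...,::-1])
for c in('top','scene'):
    k=viewer.get_calibration(c);print(c,k['K'].round(0).tolist(),(-k['R'].T@np.array(k['t']).ravel()).round(3))
    for n in['damper_grip','hook_grip','rest_seat','window_mid','machine_ref','heel','ledge_edge','hammer','eye']:
        try:
            for r in finder.silhouettes(c,n)[:3]:
                g=r['region'];ys,xs=np.nonzero(g);print(n,round(r['p'],2),np.round(r['location']),g.sum(),xs.min(),xs.max(),ys.min(),ys.max())
        except Exception as e: print(n,e)
s=ctrl.observe();print({k:np.round(v,3).tolist() for k,v in s.items()})
E
```

```text
top [[496.0, 0.0, 248.0], [0.0, 496.0, 193.0], [0.0, 0.0, 1.0]] [ 0.226 -0.117  1.676]
damper_grip 0.88 [178. 130.] 308 122 149 168 187
hook_grip 0.76 [175. 322.] 222 316 332 136 200
rest_seat 0.87 [109. 222.] 922 205 240 88 132
rest_seat 0.87 [283. 310.] 794 298 325 266 302
rest_seat 0.81 [187. 317.] 739 305 334 162 207
window_mid 0.74 [176. 107.] 15311 0 193 112 236
machine_ref 0.77 [175. 110.] 15126 0 193 113 235
machine_ref 0.32 [209. 164.] 353 156 177 197 217
heel 0.89 [209. 165.] 354 156 177 197 217
ledge_edge 0.9 [175. 108.] 15414 0 193 111 236
hammer 0.82 [208. 357.] 696 348 377 181 252
scene [[396.0, 0.0, 253.0], [0.0, 396.0, 185.0], [0.0, 0.0, 1.0]] [ 1.339 -0.369  1.15 ]
damper_grip 0.61 [169. 394.] 13226 305 511 98 226
damper_grip 0.47 [160. 364.] 249 350 373 148 166
hook_grip 0.59 [228. 195.] 141 192 198 207 242
hook_grip 0.25 [169. 394.] 13445 305 511 98 227
rest_seat 0.9 [275. 320.] 1063 303 327 248 295
rest_seat 0.72 [235. 202.] 667 186 209 208 250
rest_seat 0.72 [163. 193.] 552 182 200 141 175
window_mid 0.96 [169. 392.] 13602 304 511 98 227
machine_ref 0.71 [168. 393.] 13735 305 511 98 227
heel 0.58 [156. 320.] 232 315 335 148 163
ledge_edge 0.66 [234. 200.] 633 186 209 208 250
ledge_edge 0.56 [168. 397.] 13541 305 511 98 227
hammer 0.64 [231. 159.] 528 141 167 187 243
eye 0.41 [210. 352.] 91 342 355 209 223
eye 0.38 [223. 295.] 453 284 303 208 235
{'t': 1.0, 'qpos': [-1.434, 0.313, 0.046, 1.304, -0.0, 1.431], 'dq': [0.0, -0.001, -0.002, 0.0, -0.0, 0.002], 'tau': [-0.0, -48.048, 29.882, 0.0, -0.0, -0.0], 'tool_pos': [0.157, -0.553, 0.231], 'tcp_rot': [0.0, 0.99, 0.138, -0.0], 'ft_force': [0.169, -0.315, -0.593], 'ft_torque': [-0.054, 0.004, -0.039], 'grasp_force': 0.0, 'gripper_width': 1.003}
```

View pics/top0.png

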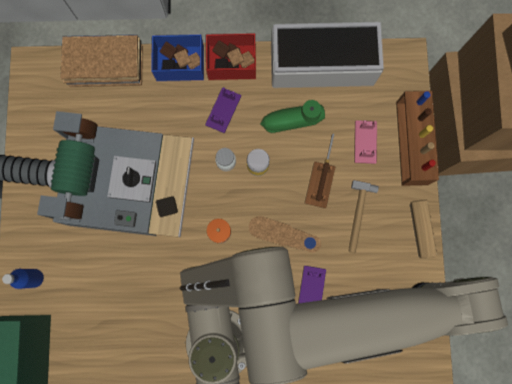

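View pics/scene0.png

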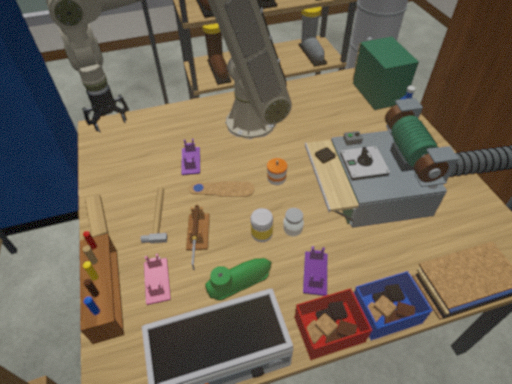

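The rests are purple (222,109), purple (312,285), pink (366,140) and brown (320,185). The brown wooden one carries the hook and fits the description. I'll confirm it in a crop together with the machine.

Run:
```python
from h import *
a=cv2.imread('pics/top0.png')
m=cv2.resize(a[108:243,40:200],None,fx=4,fy=4,interpolation=cv2.INTER_CUBIC)
r=cv2.resize(a[128:218,295:385],None,fx=6,fy=6,interpolation=cv2.INTER_CUBIC)[:540,:]
out=np.zeros((600,800,3),np.uint8)
m=cv2.resize(a[108:243,50:200],None,fx=3,fy=3,interpolation=cv2.INTER_CUBIC)
r=cv2.resize(a[128:213,297:382],None,fx=4,fy=4,interpolation=cv2.INTER_CUBIC)
out[:m.shape[0],:m.shape[1]]=m; out[:r.shape[0],455:455+r.shape[1]]=r
cv2.imwrite('pics/crop0.png',out)
print(proj('top',[[0,0,0],[.1,0,0],[0,.1,0],[.157,-.553,.231]]).round(1).tolist())
for n,uv,z in[('deckwheel',(130,178),.2),('hook',(322,175),.066),('rest',(320,185),.012)]: print(n,back('top',uv,z).round(3))
```

```text
[[220.0, 342.8], [219.8, 311.5], [189.5, 343.3], [408.1, 294.3]]
deckwheel [0.515 0.257 0.2  ]
hook [ 0.54  -0.345  0.066]
rest [ 0.516 -0.345  0.012]
```

View pics/crop0.png

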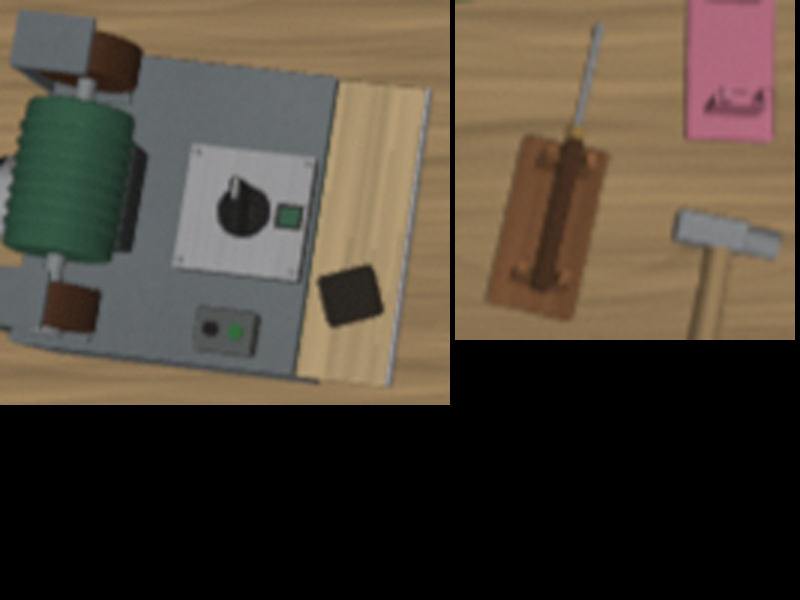

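The window at crop (289,216) shows green, so the damper is open. The brown rest, with the hook's tip pointing up the image, is the one meant. Next I fit the poses from the corners.

```bash
cat >> h.py <<'E'
from scipy.optimize import least_squares
def T(p,P):
    P=np.atleast_2d(np.array(P,float))/1000; c,s=np.cos(p[2]),np.sin(p[2])
    return np.c_[p[0]+c*P[:,0]-s*P[:,1],p[1]+s*P[:,0]+c*P[:,1],P[:,2]]
def fit(c,P,uv,p0):
    r=least_squares(lambda p:(proj(c,T(p,P))-uv).ravel(),p0); return r.x,np.abs(r.fun).reshape(-1,2)
E
python3 - <<'E'
from h import *
uv=np.array([(190,146),(316,157),(300,281),(174,268),(430,90),(388,385),(338,80),(297,378)])/3+[49.8,107.8]
P=[(-5,-65,170),(-135,-65,170),(-135,65,170),(-5,65,170),(-239,-160,138),(-239,160,138),(-140,-160,150),(-140,160,150)]
m,e=fit('top',P,uv,[.5,.35,1.57]);print('machine',m.round(4),e.max(1).round(2))
uv=np.array([(70,134),(153,150),(118,320),(32,302)])/4+[296.9,127.9]
P=[(75,37.5,12),(75,-37.5,12),(-75,-37.5,12),(-75,37.5,12)]
r,e=fit('top',P,uv,[.5,-.35,-.2]);print('rest',r.round(4),e.max(1).round(2))
uv=np.array([(145,27),(118,134),(86,288)])/4+[296.9,127.9]
h,e=fit('top',[(168,0,66),(65,0,72),(-65,0,77)],uv,r);print('hook',h.round(4),e.max(1).round(2))
np.savez('pose.npz',m=m,r=r,h=h)
for n,X in[('damper',(-70,0,200)),('eye0',(-180,0,57)),('ledge',(-239,0,122)),('eye_out',(-300,0,57))]: 
    w=T(m,X)[0];print(n,w.round(4),np.hypot(*w[:2]).round(3))
# bar: dark px around the wheel
g=cv2.cvtColor(cv2.imread('pics/top0.png'),6)
s=finder.silhouettes('top','damper_grip');
from scipy.spatial.transform import Rotation as Ro
q=ctrl.observe()['tcp_rot'];print('tool y world',Ro.from_quat(q,scalar_first=True).as_matrix()[:,1].round(3))
for n in['heel','gluepot','cement','tacks','hammer','insole','last']:
    for d in finder.silhouettes('top',n)[:1]: print(n,round(d['p'],2),back('top',d['location'][::-1],.05).round(3))
a=cv2.imread('pics/top0.png')[160:196,112:160];cv2.imwrite('pics/bar.png',cv2.resize(a,None,fx=14,fy=14,interpolation=cv2.INTER_CUBIC))
E
```

```text
machine [0.5266 0.329  1.4457] [0.87 0.62 0.53 0.2  0.26 1.11 1.11 0.87]
rest [ 0.5177 -0.3458 -0.2422] [0.48 0.34 0.24 0.17]
hook [ 0.5178 -0.3449 -0.2606] [1.08 0.99 0.23]
damper [0.5178 0.2596 0.2   ] 0.579
eye0 [0.5041 0.1504 0.057 ] 0.526
ledge [0.4967 0.0919 0.122 ] 0.505
eye_out [0.4891 0.0313 0.057 ] 0.49
tool y world [ 0.273 -0.962  0.   ]
heel 0.89 [0.439 0.176 0.05 ]
gluepot 0.95 [ 0.364 -0.006  0.05 ]
cement 0.78 [ 0.601 -0.133  0.05 ]
tacks 0.82 [ 0.598 -0.027  0.05 ]
hammer 0.82 [ 0.431 -0.46   0.05 ]
insole 0.78 [ 0.353 -0.202  0.05 ]
last 0.89 [ 0.744 -0.263  0.05 ]
```

View pics/bar.png

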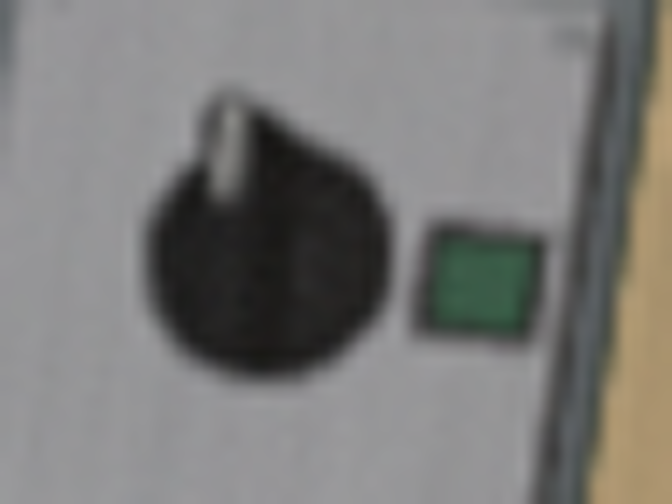

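Run:
```python
from h import *
m=np.load('pose.npz')['m']
s=lambda u,v:(u/14+112-.46,v/14+160-.46)
c=T(m,(-70,0,200))[0]
print('skirt c',back('top',s(268,262),.176).round(4),c)
for z in(.21,.214):
  a=back('top',s(233,97),z);b=back('top',s(226,195),z)
  for n,d in(('tip-c',a-c),('tip-in',a-b)):
    th=np.arctan2(d[1],d[0]); print(z,n,np.hypot(*d[:2]).round(4),'world deg',np.degrees(th).round(1),'damper',((th-(m[2]+np.pi)+np.pi)%(2*np.pi)-np.pi).round(3))
```

```text
skirt c [0.5189 0.2606 0.176 ] [0.51782861 0.25955278 0.2       ]
0.21 tip-c 0.031 world deg 1.7 damper 1.725
0.21 tip-in 0.0216 world deg -2.7 damper 1.648
0.214 tip-c 0.0301 world deg -0.2 damper 1.692
0.214 tip-in 0.0216 world deg -2.7 damper 1.648
```

Emit:
carry_out --increments '[{"delta_pos":[0.81,0.97,0.33],"turn":0.33,"grip":-1},{"delta_pos":[0.81,0.97,0.33],"turn":0.33,"grip":-1},{"delta_pos":[0.81,0.97,0.33],"turn":0.33,"grip":-1},{"delta_pos":[0.81,0.97,0.33],"turn":0.33,"grip":-1},{"delta_pos":[0.81,0.97,0.33],"turn":0.33,"grip":-1},{"delta_pos":[0.81,0.97,0.33],"turn":0.33,"grip":-1},{"delta_pos":[0.81,0.97,0.33],"turn":0.33,"grip":-1},{"delta_pos":[0.81,0.97,0.33],"turn":0.33,"grip":-1},{"delta_pos":[0.81,0.97,0.33],"turn":0.33,"grip":-1}]'

```text
t: 2.3
tool_pos: [0.4029, -0.2589, 0.3322]
tcp_rot: [0.001, 0.79, 0.613, 0.001]
ft_force: [-0.1, -0.6, -0.1]
gripper_width: 1.004
grasp_force: 0.0
```

Emit:
carry_out --increments '[{"delta_pos":[0.39,1,0],"turn":0.33,"grip":-1},{"delta_pos":[0.39,1,0],"turn":0.33,"grip":-1},{"delta_pos":[0.39,1,0],"turn":0.33,"grip":-1},{"delta_pos":[0.39,1,0],"turn":0.33,"grip":-1},{"delta_pos":[0.39,1,0],"turn":0.33,"grip":-1},{"delta_pos":[0.39,1,0],"turn":0.33,"grip":-1},{"delta_pos":[0.39,1,0],"turn":0.33,"grip":-1},{"delta_pos":[0.39,1,0],"turn":0.33,"grip":-1}]'

```text
t: 3.1
tool_pos: [0.5178, 0.0399, 0.3297]
tcp_rot: [-0.0, 0.383, 0.924, 0.0]
ft_force: [0.4, -0.7, -0.7]
gripper_width: 1.002
grasp_force: 0.0
```

Emit:
carry_out --increments '[{"delta_pos":[0.0,0.735,-0.1],"turn":0.24,"grip":-1},{"delta_pos":[0.0,0.735,-0.1],"turn":0.24,"grip":-1},{"delta_pos":[0.0,0.735,-0.1],"turn":0.24,"grip":-1},{"delta_pos":[0.0,0.735,-0.1],"turn":0.24,"grip":-1},{"delta_pos":[0.0,0.735,-0.1],"turn":0.24,"grip":-1},{"delta_pos":[0.0,0.735,-0.1],"turn":0.24,"grip":-1},{"delta_pos":[0.0,0.735,-0.2],"turn":0.24,"grip":-1},{"delta_pos":[0.0,0.735,-0.3],"turn":0.24,"grip":-1},{"delta_pos":[0.0,0.735,-0.4],"turn":0.24,"grip":-1},{"delta_pos":[0.0,0.735,-0.48],"turn":0.24,"grip":-1},{"delta_pos":[0.0,0.735,-0.48],"turn":0.24,"grip":-1}]'

```text
t: 4.2
tool_pos: [0.5153, 0.2552, 0.1829]
tcp_rot: [-0.003, 0.022, 1.0, -0.001]
ft_force: [0.0, 0.1, -0.5]
gripper_width: 0.998
grasp_force: 0.0
```

Emit:
carry_out --increments '[{"grip":1},{"grip":1},{"grip":1},{"grip":1},{"grip":1},{"grip":1},{"grip":1},{"grip":1}]'

```text
schema error: expected keys grip, delta_pos, turn
```

Emit:
carry_out --increments '[{"delta_pos":[0,0,0],"turn":0,"grip":1},{"delta_pos":[0,0,0],"turn":0,"grip":1},{"delta_pos":[0,0,0],"turn":0,"grip":1},{"delta_pos":[0,0,0],"turn":0,"grip":1},{"delta_pos":[0,0,0],"turn":0,"grip":1},{"delta_pos":[0,0,0],"turn":0,"grip":1},{"delta_pos":[0,0,0],"turn":0,"grip":1},{"delta_pos":[0,0,0],"turn":0,"grip":1}]'

```text
t: 5.0
tool_pos: [0.5174, 0.2597, 0.1875]
tcp_rot: [0.001, 0.018, 1.0, 0.001]
ft_force: [-0.9, 4.6, 5.6]
gripper_width: 0.152
grasp_force: 60.1
```

Emit:
carry_out --increments '[{"delta_pos":[0,0,0],"turn":-0.528,"grip":1},{"delta_pos":[0,0,0],"turn":-0.528,"grip":1},{"delta_pos":[0,0,0],"turn":-0.528,"grip":1},{"delta_pos":[0,0,0],"turn":-0.528,"grip":1},{"delta_pos":[0,0,0],"turn":-0.528,"grip":1},{"delta_pos":[0,0,0],"turn":-0.528,"grip":1},{"delta_pos":[0,0,0],"turn":-0.528,"grip":1},{"delta_pos":[0,0,0],"turn":-0.528,"grip":1},{"delta_pos":[0,0,0],"turn":-0.528,"grip":1},{"delta_pos":[0,0,0],"turn":-0.528,"grip":1},{"delta_pos":[0,0,0],"turn":-0.528,"grip":1},{"delta_pos":[0,0,0],"turn":-0.528,"grip":1},{"delta_pos":[0,0,0],"turn":-0.528,"grip":1},{"delta_pos":[0,0,0],"turn":-0.528,"grip":1},{"delta_pos":[0,0,0],"turn":-0.528,"grip":1}]'

```text
t: 6.5
tool_pos: [0.5211, 0.2629, 0.1875]
tcp_rot: [-0.0, 0.749, 0.662, 0.006]
ft_force: [11.0, 16.6, -2.4]
gripper_width: 0.148
grasp_force: 59.0
```

Emit:
carry_out --increments '[{"delta_pos":[0,0,0],"turn":0,"grip":-1},{"delta_pos":[0,0,0],"turn":0,"grip":-1},{"delta_pos":[0,0,0],"turn":0,"grip":-1},{"delta_pos":[0,0,0],"turn":0,"grip":-1},{"delta_pos":[0,0,0],"turn":0,"grip":-1},{"delta_pos":[0,0,0.3],"turn":0,"grip":-1},{"delta_pos":[0,0,0.48],"turn":0,"grip":-1},{"delta_pos":[0,0,0.48],"turn":0,"grip":-1},{"delta_pos":[0,0,0.48],"turn":0,"grip":-1}]'

```text
t: 7.4
tool_pos: [0.5192, 0.2589, 0.3376]
tcp_rot: [0.002, 0.75, 0.661, 0.005]
ft_force: [0.6, -0.1, 0.7]
gripper_width: 1.002
grasp_force: 0.0
```

Emit:
carry_out --increments '[{"delta_pos":[0,-1,0],"turn":0.23,"grip":-1},{"delta_pos":[0,-1,0],"turn":0.23,"grip":-1},{"delta_pos":[0,-1,0],"turn":0.23,"grip":-1},{"delta_pos":[0,-1,0],"turn":0.23,"grip":-1},{"delta_pos":[0,-1,0],"turn":0.23,"grip":-1},{"delta_pos":[0,-1,0],"turn":0.23,"grip":-1},{"delta_pos":[0,-1,0],"turn":0.23,"grip":-1}]'

```text
t: 8.1
tool_pos: [0.5166, -0.0452, 0.3297]
tcp_rot: [-0.0, 0.469, 0.883, -0.001]
ft_force: [0.9, 0.6, -0.1]
gripper_width: 1.003
grasp_force: 0.0
```

Emit:
carry_out --increments '[{"delta_pos":[0,-1,0],"turn":0.23,"grip":-1},{"delta_pos":[0,-1,0],"turn":0.23,"grip":-1},{"delta_pos":[0,-1,0],"turn":0.23,"grip":-1},{"delta_pos":[0,-1,0],"turn":0.23,"grip":-1},{"delta_pos":[0,-1,0],"turn":0.23,"grip":-1},{"delta_pos":[0,-1,0],"turn":0.23,"grip":-1},{"delta_pos":[0,-1,0],"turn":0.23,"grip":-1},{"delta_pos":[0,-1,0],"turn":0.23,"grip":-1}]'

```text
t: 8.9
tool_pos: [0.5163, -0.344, 0.3286]
tcp_rot: [-0.001, 0.127, 0.992, 0.001]
ft_force: [-0.7, 0.0, -0.1]
gripper_width: 1.0
grasp_force: 0.0
```

Run:
```python
from h import *
a=snap('top','top1')
s=ctrl.observe();print(s['tool_pos'].round(4) if hasattr(s['tool_pos'],'round') else s['tool_pos'],s['tcp_rot'])
m=cv2.resize(a[158:198,110:165],None,fx=10,fy=10,interpolation=cv2.INTER_CUBIC)
cv2.imwrite('pics/crop1.png',m[...,::-1])
```

```text
[ 0.5166 -0.3422  0.3292] [-8.02114435e-04  1.26293057e-01  9.91992317e-01  8.14381240e-04]
```

View pics/crop1.png

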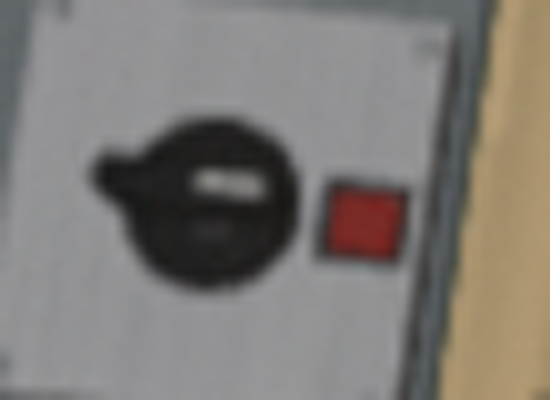

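The window shows full red, so step 1 is done. Next I pick up the hook.

Emit:
carry_out --increments '[{"delta_pos":[0.003,-0.008,-0.16],"turn":0,"grip":-1},{"delta_pos":[0.003,-0.008,-0.32],"turn":0,"grip":-1},{"delta_pos":[0.003,-0.008,-0.48],"turn":0,"grip":-1},{"delta_pos":[0.003,-0.008,-0.62],"turn":0,"grip":-1},{"delta_pos":[0.003,-0.008,-0.7],"turn":0,"grip":-1},{"delta_pos":[0.003,-0.008,-0.78],"turn":0,"grip":-1},{"delta_pos":[0.003,-0.008,-0.86],"turn":0,"grip":-1},{"delta_pos":[0.003,-0.008,-0.94],"turn":0,"grip":-1},{"delta_pos":[0.003,-0.008,-0.94],"turn":0,"grip":-1},{"delta_pos":[0.003,-0.008,-0.94],"turn":0,"grip":-1},{"delta_pos":[0.003,-0.008,-0.94],"turn":0,"grip":1},{"delta_pos":[0.003,-0.008,-0.94],"turn":0,"grip":1},{"delta_pos":[0.003,-0.008,-0.94],"turn":0,"grip":1},{"delta_pos":[0.003,-0.008,-0.94],"turn":0,"grip":1},{"delta_pos":[0.003,-0.008,-0.94],"turn":0,"grip":1},{"delta_pos":[0.003,-0.008,-0.94],"turn":0,"grip":1},{"delta_pos":[0.003,-0.008,-0.94],"turn":0,"grip":1},{"delta_pos":[0.003,-0.008,-0.94],"turn":0,"grip":1}]'

```text
t: 10.75
tool_pos: [0.5183, -0.3445, 0.049]
tcp_rot: [0.0, 0.125, 0.992, -0.0]
ft_force: [-0.8, 0.7, 5.4]
gripper_width: 0.175
grasp_force: 59.2
```

Emit:
carry_out --increments '[{"delta_pos":[0,0,0.1],"turn":0,"grip":1},{"delta_pos":[0,0,0.25],"turn":0,"grip":1},{"delta_pos":[0,0,0.4],"turn":0,"grip":1},{"delta_pos":[0,0,0.55],"turn":0,"grip":1},{"delta_pos":[0,0,0.67],"turn":0,"grip":1},{"delta_pos":[-0.153,0.806,0.67],"turn":0.54,"grip":1},{"delta_pos":[-0.153,0.806,0.67],"turn":0.54,"grip":1},{"delta_pos":[-0.153,0.806,0.67],"turn":0.54,"grip":1},{"delta_pos":[-0.153,0.806,0.67],"turn":0.54,"grip":1},{"delta_pos":[-0.153,0.806,0.67],"turn":0.54,"grip":1},{"delta_pos":[-0.153,0.806,0.67],"turn":0.54,"grip":1},{"delta_pos":[-0.153,0.806,0.67],"turn":0.54,"grip":1},{"delta_pos":[-0.153,0.806,0.67],"turn":0.54,"grip":1},{"delta_pos":[-0.153,0.806,0.67],"turn":0.54,"grip":1},{"delta_pos":[-0.153,0.806,0.67],"turn":0.54,"grip":1},{"delta_pos":[-0.153,0.806,0.67],"turn":0.54,"grip":1},{"delta_pos":[-0.153,0.806,0.67],"turn":0.54,"grip":1},{"delta_pos":[-0.153,0.806,0.67],"turn":0.54,"grip":1}]'

```text
t: 12.55
tool_pos: [0.4717, -0.1021, 0.2486]
tcp_rot: [-0.0, -0.661, 0.75, 0.001]
ft_force: [-0.6, -0.6, -1.7]
gripper_width: 0.175
grasp_force: 59.0
```

Run:
```python
from h import *
a=snap('top','top2');b=snap('scene','scene2')
s=ctrl.observe();print(np.round(s['tool_pos'],4),np.round(s['tcp_rot'],4),s['gripper_width'])
m=np.load('pose.npz')['m'];p=np.array(s['tool_pos'])
u=np.array([np.cos(m[2]),np.sin(m[2]),0]);g=p+[0,0,.019]
X=np.array([g,g+.065*u,g+.165*u,g+.165*u-[0,0,.03],T(m,(-180,0,57))[0],T(m,(-239,0,122))[0]])
for c in('top','scene'):print(c,proj(c,X).round(1).tolist())
a=cv2.resize(a[140:260,130:290],(400,300),interpolation=cv2.INTER_CUBIC);b=cv2.resize(b[120:270,230:430],(400,300),interpolation=cv2.INTER_CUBIC)
cv2.imwrite('pics/crop2.png',cv2.resize(np.hstack([a,b])[...,::-1],None,fx=1,fy=1))
```

```text
[ 0.4718 -0.1021  0.2488] [-2.000e-04 -6.609e-01  7.504e-01  5.000e-04] 0.17587539065457655
top [[247.9, 186.0], [225.5, 183.7], [191.2, 180.0], [192.5, 181.9], [172.5, 188.7], [187.5, 187.3]]
scene [[260.1, 153.0], [280.0, 150.3], [310.4, 146.3], [309.6, 153.0], [329.1, 185.6], [315.2, 175.7]]
```

View pics/crop2.png

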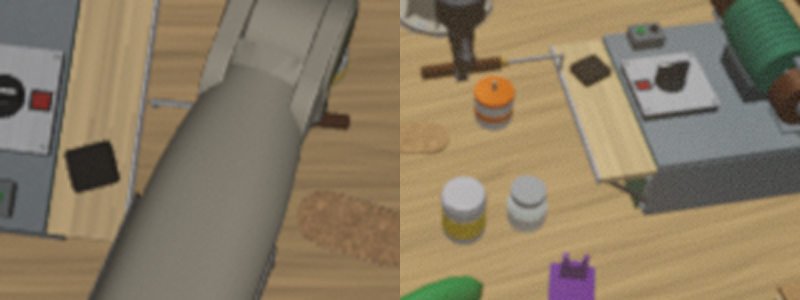

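Emit:
carry_out --increments '[{"delta_pos":[0,0,-0.15],"turn":0,"grip":1},{"delta_pos":[0,0,-0.3],"turn":0,"grip":1},{"delta_pos":[0,0,-0.45],"turn":0,"grip":1},{"delta_pos":[0,0,-0.55],"turn":0,"grip":1},{"delta_pos":[0,0,-0.55],"turn":0,"grip":1},{"delta_pos":[0,0,-0.55],"turn":0,"grip":1},{"delta_pos":[0.007,0.05,-0.55],"turn":0,"grip":1},{"delta_pos":[0.014,0.1,-0.55],"turn":0,"grip":1},{"delta_pos":[0.021,0.15,-0.55],"turn":0,"grip":1},{"delta_pos":[0.028,0.2,-0.55],"turn":0,"grip":1},{"delta_pos":[0.035,0.25,-0.55],"turn":0,"grip":1},{"delta_pos":[0.042,0.299,-0.55],"turn":0,"grip":1},{"delta_pos":[0.042,0.299,-0.55],"turn":0,"grip":1},{"delta_pos":[0.042,0.299,-0.55],"turn":0,"grip":1}]'

```text
t: 14.05
tool_pos: [0.4863, -0.0128, 0.0863]
tcp_rot: [0.001, -0.662, 0.75, -0.002]
ft_force: [-0.3, 0.5, -0.5]
gripper_width: 0.174
grasp_force: 59.1
```

Run:
```python
from h import *
b=snap('scene','scene3')
s=ctrl.observe();print(np.round(s['tool_pos'],4),np.round(s['ft_force'],1),s['gripper_width'])
m=np.load('pose.npz')['m'];u=np.array([np.cos(m[2]),np.sin(m[2]),0]);g=np.array(s['tool_pos'])+[0,0,.019]
print(proj('scene',[g,g+.165*u,g+.165*u-[0,0,.03],T(m,(-180,0,57))[0]]).round(1).tolist())
for d in finder.silhouettes('scene','eye')[:3]:print(d['p'],d['location'])
cv2.imwrite('pics/crop3.png',cv2.resize(b[140:230,250:380],(780,540),interpolation=cv2.INTER_CUBIC)[...,::-1])
```

```text
[ 0.486  -0.0131  0.0859] [ 0.6  0.6 -1.5] 0.1727824968448409
[[285.7, 183.6], [331.1, 177.2], [330.0, 182.8], [329.1, 185.6]]
0.56 [158.5, 367.9]
0.5 [209.6, 350.5]
```

View pics/crop3.png

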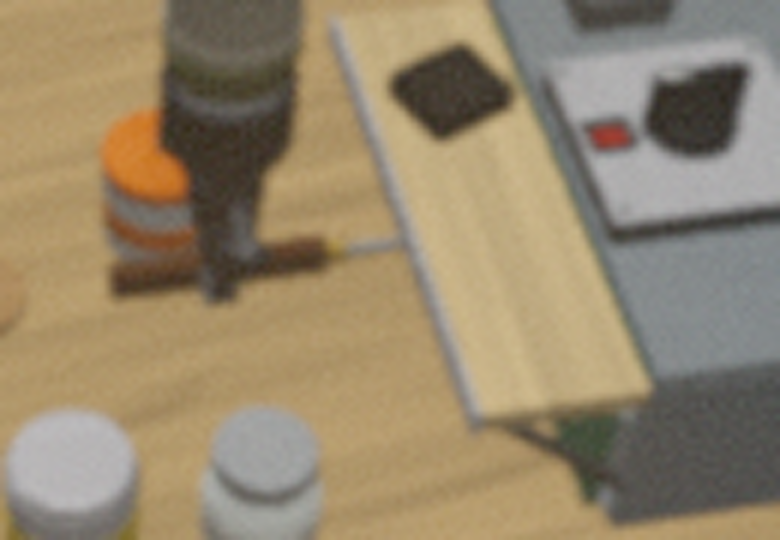

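Emit:
carry_out --increments '[{"delta_pos":[-0.004,0,-0.02],"turn":0,"grip":1},{"delta_pos":[-0.004,0,-0.04],"turn":0,"grip":1},{"delta_pos":[-0.004,0,-0.06],"turn":0,"grip":1},{"delta_pos":[-0.004,0,-0.08],"turn":0,"grip":1},{"delta_pos":[-0.004,0,-0.1],"turn":0,"grip":1},{"delta_pos":[-0.004,0,-0.113],"turn":0,"grip":1},{"delta_pos":[-0.004,0,-0.113],"turn":0,"grip":1},{"delta_pos":[-0.004,0,-0.113],"turn":0,"grip":1},{"delta_pos":[-0.004,0,-0.113],"turn":0,"grip":1}]'

```text
t: 15.05
tool_pos: [0.4838, -0.0126, 0.0507]
tcp_rot: [0.0, -0.661, 0.75, -0.0]
ft_force: [0.9, 0.5, -1.3]
gripper_width: 0.176
grasp_force: 59.1
```

Emit:
carry_out --increments '[{"delta_pos":[-0.004,-0.033,0],"turn":0,"grip":1},{"delta_pos":[-0.008,-0.066,0],"turn":0,"grip":1},{"delta_pos":[-0.012,-0.1,0],"turn":0,"grip":1},{"delta_pos":[-0.017,-0.133,0],"turn":0,"grip":1},{"delta_pos":[-0.021,-0.166,0],"turn":0,"grip":1},{"delta_pos":[-0.025,-0.2,0],"turn":0,"grip":1},{"delta_pos":[-0.029,-0.233,0],"turn":0,"grip":1},{"delta_pos":[-0.033,-0.266,0],"turn":0,"grip":1},{"delta_pos":[-0.038,-0.3,0],"turn":0,"grip":1},{"delta_pos":[-0.042,-0.333,0],"turn":0,"grip":1},{"delta_pos":[-0.046,-0.366,0],"turn":0,"grip":1},{"delta_pos":[-0.05,-0.4,0],"turn":0,"grip":1},{"delta_pos":[-0.053,-0.42,0],"turn":0,"grip":1},{"delta_pos":[-0.053,-0.42,0],"turn":0,"grip":1}]'

```text
t: 16.45
tool_pos: [0.4678, -0.1403, 0.0506]
tcp_rot: [-0.001, -0.661, 0.751, -0.001]
ft_force: [0.1, -0.9, -1.0]
gripper_width: 0.181
grasp_force: 59.1
```

Run:
```python
from h import *
a=snap('top','top4');b=snap('scene','scene4')
s=ctrl.observe();print(np.round(s['tool_pos'],4),np.round(s['ft_force'],1),s['gripper_width'])
m=np.load('pose.npz')['m']
for c in('top','scene'):
  print(c,proj(c,T(m,[(-300,0,57),(-268,144,100),(-268,-144,100)])).round(1).tolist(),[(round(d['p'],2),np.round(d['location'])[::-1]) for d in finder.silhouettes(c,'eye')[:2]])
a=cv2.resize(a[110:250,120:280],(400,350),interpolation=cv2.INTER_CUBIC);b=cv2.resize(b[130:270,230:390],(400,350),interpolation=cv2.INTER_CUBIC)
cv2.imwrite('pics/crop4.png',np.hstack([a,b])[...,::-1])
```

```text
[ 0.4679 -0.1396  0.0506] [ 0.2  0.3 -0.2] 0.17606186471808816
top [[208.4, 192.6], [191.7, 233.7], [202.8, 146.3]] [(0.8, array([192., 192.]))]
scene [[297.0, 190.1], [296.9, 153.1], [317.7, 212.9]] [(0.6, array([318., 200.]))]
```

View pics/crop4.png

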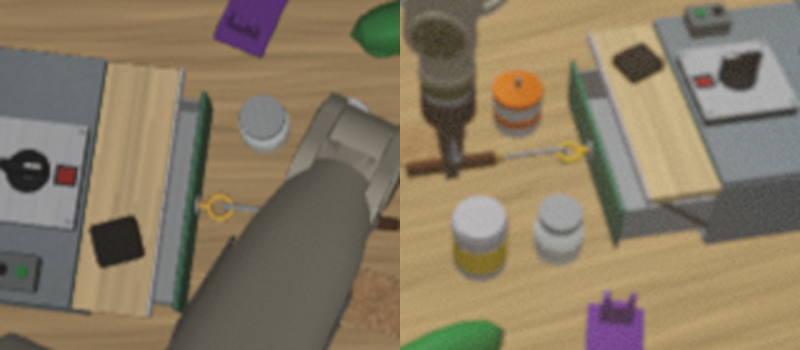

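Emit:
carry_out --increments '[{"delta_pos":[-0.001,-0.008,0],"turn":0,"grip":1},{"delta_pos":[-0.002,-0.015,0],"turn":0,"grip":1},{"delta_pos":[-0.002,-0.015,0],"turn":0,"grip":1},{"delta_pos":[-0.002,-0.015,0],"turn":0,"grip":1}]'

```text
t: 17.05
tool_pos: [0.4669, -0.1413, 0.0501]
tcp_rot: [0.001, -0.662, 0.75, 0.001]
ft_force: [1.5, 6.0, -2.7]
gripper_width: 0.174
grasp_force: 59.0
```

Emit:
carry_out --increments '[{"delta_pos":[0.003,0.025,0],"turn":0,"grip":1},{"delta_pos":[0.003,0.025,0],"turn":0,"grip":1},{"delta_pos":[0.003,0.025,0.03],"turn":0,"grip":1},{"delta_pos":[0.003,0.025,0.07],"turn":0,"grip":1},{"delta_pos":[0.003,0.025,0.12],"turn":0,"grip":1},{"delta_pos":[0.003,0.025,0.2],"turn":0,"grip":1},{"delta_pos":[0.003,0.025,0.35],"turn":0,"grip":1},{"delta_pos":[0.003,0.025,0.5],"turn":0,"grip":1},{"delta_pos":[0.003,0.025,0.65],"turn":0,"grip":1},{"delta_pos":[0.003,0.025,0.65],"turn":0,"grip":1},{"delta_pos":[0.003,0.025,0.65],"turn":0,"grip":1}]'

```text
t: 18.15
tool_pos: [0.4688, -0.1362, 0.2477]
tcp_rot: [0.001, -0.661, 0.75, -0.002]
ft_force: [0.7, 0.4, -1.8]
gripper_width: 0.172
grasp_force: 59.3
```

Emit:
carry_out --increments '[{"delta_pos":[0.167,-0.695,0],"turn":-0.54,"grip":1},{"delta_pos":[0.167,-0.695,0],"turn":-0.54,"grip":1},{"delta_pos":[0.167,-0.695,0],"turn":-0.54,"grip":1},{"delta_pos":[0.167,-0.695,0],"turn":-0.54,"grip":1},{"delta_pos":[0.167,-0.695,0],"turn":-0.54,"grip":1},{"delta_pos":[0.167,-0.695,0],"turn":-0.54,"grip":1},{"delta_pos":[0.167,-0.695,0],"turn":-0.54,"grip":1},{"delta_pos":[0.167,-0.695,0],"turn":-0.54,"grip":1},{"delta_pos":[0.167,-0.695,0],"turn":-0.54,"grip":1},{"delta_pos":[0.167,-0.695,0],"turn":-0.54,"grip":1},{"delta_pos":[0.167,-0.695,0],"turn":-0.54,"grip":1},{"delta_pos":[0.167,-0.695,0],"turn":-0.54,"grip":1},{"delta_pos":[0.167,-0.695,0],"turn":-0.54,"grip":1},{"delta_pos":[0.167,-0.695,0],"turn":-0.54,"grip":1},{"delta_pos":[0.167,-0.695,0],"turn":-0.54,"grip":1}]'

```text
t: 19.65
tool_pos: [0.5177, -0.3439, 0.2448]
tcp_rot: [-0.001, 0.125, 0.992, 0.0]
ft_force: [-1.2, -0.1, -1.0]
gripper_width: 0.174
grasp_force: 59.1
```

Emit:
carry_out --increments '[{"delta_pos":[0,0,-0.15],"turn":0,"grip":1},{"delta_pos":[0,0,-0.3],"turn":0,"grip":1},{"delta_pos":[0,0,-0.42],"turn":0,"grip":1},{"delta_pos":[0,0,-0.5],"turn":0,"grip":1},{"delta_pos":[0,0,-0.54],"turn":0,"grip":1},{"delta_pos":[0,0,-0.54],"turn":0,"grip":1}]'

```text
t: 20.25
tool_pos: [0.517, -0.3432, 0.0816]
tcp_rot: [-0.001, 0.125, 0.992, 0.001]
ft_force: [-0.2, 0.1, -0.3]
gripper_width: 0.176
grasp_force: 59.2
```

Run:
```python
from h import *
P=[]
for i in range(4):
    viewer.read_camera('top'); s=ctrl.observe();P.append(np.r_[s['tool_pos'],s['tcp_rot']])
print(np.mean(P,0).round(4),np.round(s['ft_force'],1))
```

```text
[ 5.187e-01 -3.446e-01  8.460e-02  7.000e-04  1.251e-01  9.921e-01
 -4.000e-04] [ 0.3  0.5 -0.8]
```

Aligned with the pose I grasped at. Next I lower the last 35 mm and release.

Emit:
carry_out --increments '[{"delta_pos":[0,0,-0.03],"turn":0,"grip":1},{"delta_pos":[0,0,-0.06],"turn":0,"grip":1},{"delta_pos":[0,0,-0.09],"turn":0,"grip":1},{"delta_pos":[0,0,-0.115],"turn":0,"grip":1},{"delta_pos":[0,0,-0.115],"turn":0,"grip":1},{"delta_pos":[0,0,-0.115],"turn":0,"grip":1}]'

```text
t: 21.05
tool_pos: [0.5178, -0.3442, 0.049]
tcp_rot: [-0.0, 0.125, 0.992, -0.0]
ft_force: [-2.1, 0.0, 2.7]
gripper_width: 0.175
grasp_force: 59.9
```

Emit:
carry_out --increments '[{"delta_pos":[0,0,0],"turn":0,"grip":-1},{"delta_pos":[0,0,0],"turn":0,"grip":-1},{"delta_pos":[0,0,0],"turn":0,"grip":-1},{"delta_pos":[0,0,0],"turn":0,"grip":-1},{"delta_pos":[0,0,0],"turn":0,"grip":-1},{"delta_pos":[0,0,0],"turn":0,"grip":-1},{"delta_pos":[0,0,0.1],"turn":0,"grip":-1},{"delta_pos":[0,0,0.2],"turn":0,"grip":-1},{"delta_pos":[0,0,0.35],"turn":0,"grip":-1},{"delta_pos":[0,0,0.5],"turn":0,"grip":-1},{"delta_pos":[0,0,0.65],"turn":0,"grip":-1},{"delta_pos":[-0.3,0.7,0.8],"turn":0,"grip":-1},{"delta_pos":[-0.3,0.7,0.8],"turn":0,"grip":-1},{"delta_pos":[-0.3,0.7,0.8],"turn":0,"grip":-1},{"delta_pos":[-0.3,0.7,0.8],"turn":0,"grip":-1},{"delta_pos":[-0.3,0.7,0.8],"turn":0,"grip":-1},{"delta_pos":[-0.3,0.7,0.8],"turn":0,"grip":-1},{"delta_pos":[-0.3,0.7,0.8],"turn":0,"grip":-1},{"delta_pos":[-0.3,0.7,0.8],"turn":0,"grip":-1}]'

```text
t: 22.95
tool_pos: [0.4285, -0.1347, 0.2888]
tcp_rot: [0.0, 0.125, 0.992, -0.0]
ft_force: [-0.9, -0.1, -0.5]
gripper_width: 0.999
grasp_force: 0.0
```

Run:
```python
from h import *
a=snap('top','top5');b=snap('scene','scene5')
cv2.imwrite('pics/crop5.png',np.hstack([cv2.resize(a[110:270,110:390],(490,280)),cv2.resize(b[180:280,140:250],(308,280),interpolation=cv2.INTER_CUBIC)])[...,::-1])
m=np.load('pose.npz')['m']
print(proj('top',T(m,[(-300,0,57)])).round(1),ctrl.observe()['t'])
print([np.round(d['location']) for n in('eye','hook_grip') for d in finder.silhouettes('top',n)[:1]])
```

```text
[[208.4 192.6]] 23.05
[array([192., 195.]), array([176., 317.])]
```

View pics/crop5.png

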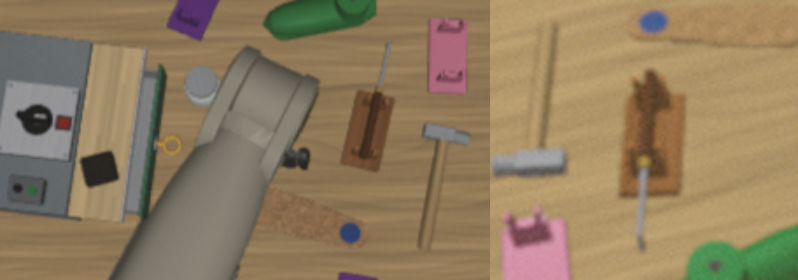

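The hook lies seated in the brown rest, the drawer is out with the eye at about (208,193), and the window is red.

```bash
python3 -c "
from rig import ctrl
print(ctrl.job_done())"
```

```text
the job is handed in; nothing more can be done
None
```

I handed the job in at about 23 s: the damper shows full red, the hook pulled the drawer out to about its stop, and the hook lies released in its wooden rest, tip down; no verdict came back.

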